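Seat a tube block under the heel stop of a shaker and clamp it down

ROBOT

A 6-joint arm with a two-finger parallel gripper is mounted at the origin on the work surface. World frame = base frame: x ahead of the robot, y to its left, z up, the work surface at z = 0. Lengths are in m, angles in degrees, forces in N, time in s.
With the tool pointing down it reaches from about 0.4 to 0.825 m from the base axis. Payload 7 kg.
Tool frame: the origin (TCP) lies at the very end of the fingers, on their centre line; the grasp point (between the pads) lies 19 mm behind it (ctrl.grip_point_offset is the distance from the TCP to the grasp point, in m); x points along the fingers, z is the direction in which the jaws open and shut, and the axes are right-handed (so a half turn about x gives the same grasp; the last joint's range is limited). The gripper opens to 88 mm and grips with 3 to 60 N. Pads are 19 mm wide; open, the fingers measure 130 mm over their backs; the gripper's body (78 mm by 193 mm) begins 47 mm behind the grasp point.
Start: joints at [81.595, 20.546, 0.682, 0, -70.136, -16.507], TCP at [0.284, 0.612, 0.227] pointing down, gripper open.
Joint ranges: [-176.03, 176.03], [-82.01, 121.73], [-58.28, 71.71], [-173.87, 95.51], [-174.79, -0.11], [-173.66, 173.66]. Speed limits (degrees/s): [136.94, 136.94, 172.46, 180, 180, 180].

INTERFACE

Orientations are given as [roll, pitch, yaw] about the fixed x, y, z axes, in that order (R = Rz(yaw) Ry(pitch) Rx(roll)).
In Python, from plant import get_obs, snapshot, calibration, close_job, ctrl gives the robot as it stands.
- The arm moves only by the tool move_arm, never from a script. Its argument "commands" is a list that holds one entry, the list of rows, each a list of 4 numbers: the shift along the tool's x, y, z in cm, then the turn about the tool's x in rad. In form: [[[dx, dy, dz, spin], ...]]. A call has 1 to 8 rows; each row shifts and turns the commanded pose from where the row before left it, along the tool's axes as they then stand; what a row does not reach is not made up. A row lasts 1/10 s, in which the tool goes at most 50 mm and 8.59 degrees, less where a joint would pass 70% of its speed; a pose out of reach is approached as far as the arm can. A call with a gripper value outside its range is refused whole. "jaw" is the finger opening in cm, from 0 to 8.76, set as the call begins (left out, the last holds). The fingers move at their own pace and stop on an object; the grip force is fixed at half the most. Time passes only in rows, so rows that do not move let the fingers close. It gives the time, the measured TCP pose, the force and the opening at its end, in the units of the state.
- get_obs(): the state, without advancing time (a new reading comes with each control period).
- snapshot(name): name is "side" or "top"; returns (picture, depth): 420x560x3 uint8, red, green, blue; 420x560 float32, m along the optical axis (not along the pixel's ray), 0 where there is no reading.
- calibration(name): a dict with "mtx" (3x3 intrinsics, pixels), "T" (4x4, takes a point from camera to world coordinates). Camera axes: x right, y up, looking along -z (the intrinsics and any distortion apply to the point x, -y, -z); pixel columns grow to the right and rows downward; lengths in m; the calibration is good to about 2 mm. A picture is of the moment at which its call begins. calibration takes no time and is no camera call.
- close_job(): hands the job in, once; it reports no verdict.
The state is a dict: "clock": time; "joint_pos": joint angles; "qvel": joint speeds; "tau": joint torques, N m; "tool_pos": TCP position; "orientation": TCP orientation; "force": force on the tool from outside, world axes, zero at the start; "moment": the same for the moment, N m; "opening": finger opening in m.
Only numpy, scipy, OpenCV 4.12 (cv2) and the standard library are available. Lean on these libraries where they do the work, as an engineer would, in place of code of your own. Each camera call takes 0.05 s, during which the arm holds its last target. There are 200 camera calls.

TASK

Load the aluminium tube block into the bench shaker's nest with its toe towards the heel stop, slide it gently along the platform until the toe is fully home under the lip and against the stop, then push the toggle clamp's handle down over centre onto its stop so that the rubber pad holds the block by its ledge. Feel your way: never press the block against the stop with more than 40 N or the handle with more than 30 N, do not tip the block, and leave the other things on the bench alone.

Things in the scene. Friction and masses are not known exactly. Their poses are not given: they have to be found in the camera images.
- block_centre (a point): Centre of the loose aluminium tube block, half-way up (22 mm above its underside, mid of its 112 x 66 mm foot plate). Block axes: x along it, y across, z up. Foot plate 8 mm thick. On it the tube section: x -46 to +28 mm, 56 mm wide, top 44 mm over the underside, capped tubes to 52 mm. Grip it across these 56 mm. 0.3 to 0.57 kg.
- block: The same block; origin in the middle of its underside, same axes. At its +x end (x +28 to +56 mm) a bare clamp ledge, 56 mm wide, top 24 mm over the underside. At its -x end the toe: 10 mm of bare foot plate sticking out past the tube section.
- block_toe (a point): Middle of the toe's end edge, at the underside (56 mm from the block's centre along its -x). Block axes.
- nest_home (a point): Where block_centre is when the block is fully home, its +x along this y. Shaker axes: y along the nest from heel stop (-y) to clamp (+y), z up. The platform is 22 mm below this point, 70 mm above the bench. Two guide rails, 6 mm high, 72 mm apart inside, run along y from -48 to +62 mm of here. The fixed white shaker is 200 (x) x 270 (y) mm.
- heel_stop: Fixed aluminium end stop at the -y end of the nest, 70 mm wide, 18 mm high; shaker axes, origin at the foot of its face. Its lip (two fingers) juts 8 mm out over the nest, underside 10.5 mm above the platform: the 8 mm thick toe slides in under it. Between the fingers a rounded spring clip rubs on the toe: 10 to 17 N are needed to slide the block over the last 8 mm.
- stop_face (a point): Foot of the heel stop's face, on the platform, mid-nest; 56 mm from nest_home along -y. Shaker axes.
- handle_grip (a point): Point on the upper side of the clamp handle's black grip, mid-width, 15 mm from its free end. Grip 78 x 24 mm, 15 mm thick; y along it to the free end, z out of its upper side. Wide open it slopes up 60 degrees; the point is 174 mm along nest_home's +y and 127 mm above it. Pushed down it moves in the nest's y-z plane: 16 mm out (+y) at 5 mm of drop, 26 at 10, 32 at 14, 39 at 22, 43 at 37, 45 at 47, 50 at the bottom.
- clamp_handle: The clamp's handle (steel cheeks, black grip); origin at its rear pin. Feel of it, pushed at handle_grip: hinge friction of 2 to 6 N for the first 50 mm of drop; then the pad meets the ledge and it climbs to some 12 N, fades at dead centre, the handle drops by itself a few mm and is then on a hard stop, about level.
- clamp_pad: The clamp's black rubber pad, 19 mm across, springy (19 N per mm), under the end of the holding bar; origin mid of its underside. The bar's pivot is 101 mm along +y from nest_home and 8 mm above it; open, the bar stands upright and the pad faces the nest, 87 mm along +y and 65 mm above nest_home. Shut, the pad lies on the ledge 43 mm from the block's centre.
- rack: Bystander: small white plastic tube rack, 60 x 110 x 36 mm; origin under its middle. Leave it alone.
- bottle: Bystander: clear glass reagent bottle with a screw cap, 72 mm across, 140 mm tall; origin under its middle. Leave it alone.
- microplate: Bystander: clear flat 128 x 86 x 14 mm well plate; origin under its middle. Leave it alone.
- marker: Bystander: marker pen lying on the bench, 130 x 13 mm; origin under its middle. Leave it alone.
- jar: Bystander: small clear jar with a white lid, 48 mm across, 55 mm tall; origin under its middle. Leave it alone.
- tip_box: Bystander: closed box of pipette tips, 88 x 123 x 50 mm; origin under its middle. Leave it alone.
- forceps: Bystander: steel forceps lying flat, 130 mm long; origin under its middle. Leave it alone.
Things that resemble listed ones, but are neither listed nor needed, are in the scene too. Leave any pink look-alike of the block alone.

How it is judged:
By the outcome, as a careful person would: the job done as asked, in the order asked, and still so for the second after the job is handed in, with the robot touching nothing.
It also fails if it takes over 69 s, if anything falls off the work surface, if the arm or the gripper's body presses on something with over 40 N, if the wrist force passes 120 N, or if a joint passes its speed limit or range.

## Working session

There is one attempt and no reset: what is moved stays moved. The work goes in short steps, Python scripts to look and compute and a tool call to move; the robot and the scene stay as the last step left them, time stands still between calls to the robot, and variables do not carry over. Pictures are saved under pics/ and viewed, about 8 in all and at most 12, crops included, and the job is handed in when it is done.

Besides the shell and the picture viewer there is one more tool, called as name(argument=value, ...), one argument or row to a line, values as JSON. move_arm: Moves the arm, as the interface text tells. Its arguments: {"type":"object","properties":{"commands":{"type":"array"},"jaw":{"type":"number"}},"required":["commands"]}

```bash
mkdir -p pics; ls
cat > h.py <<'E'
import numpy as np, cv2
from plant import get_obs, snapshot, calibration, close_job, ctrl
def cloud(name,d):
    c=calibration(name);K=c["mtx"];T=c["T"]
    v,u=np.mgrid[:d.shape[0],:d.shape[1]]
    p=np.stack([(u-K[0,2])/K[0,0]*d,-(v-K[1,2])/K[1,1]*d,-d],-1)
    return p@T[:3,:3].T+T[:3,3]
def grab(name,tag):
    im,d=snapshot(name); np.savez(f"{name}_{tag}.npz",im=im,d=d)
    cv2.imwrite(f"pics/{name}_{tag}.png",im[:,:,::-1]); return im,d
E
python3 - <<'E'
from h import *
for n in ("top","side"):
    im,d=grab(n,"0"); c=calibration(n); print(n,c["mtx"].round(1).tolist(),c["T"].round(3).tolist(),[k for k in c])
o=get_obs(); print({k:np.round(v,4).tolist() for k,v in o.items()}, ctrl.grip_point_offset)
a,b=[cv2.imread(f"pics/{n}_0.png") for n in("top","side")]
E
```

```text
pics
top [[537.3, 0.0, 289.4], [0.0, 537.3, 209.8], [0.0, 0.0, 1.0]] [[0.012, 0.997, -0.08, 0.483], [-1.0, 0.011, -0.002, 0.008], [-0.001, 0.08, 0.997, 1.379], [0.0, 0.0, 0.0, 1.0]] ['mtx', 'T']
side [[529.4, 0.0, 264.4], [0.0, 529.4, 213.3], [0.0, 0.0, 1.0]] [[0.922, 0.211, -0.324, 0.127], [-0.386, 0.467, -0.795, -1.038], [-0.017, 0.859, 0.512, 0.841], [0.0, 0.0, 0.0, 1.0]] ['mtx', 'T']
{'clock': 0.1, 'joint_pos': [81.592, 20.589, 0.6388, -0.0168, -70.1357, -16.5055], 'qvel': [-0.0185, -0.0621, 0.0534, 0.1328, 0.0502, 0.0989], 'tau': [-0.0017, -58.4165, 29.3753, 7.0156, 0.0102, -0.0], 'tool_pos': [0.2842, 0.6118, 0.2257], 'orientation': [6.0618, 89.9127, -108.8575], 'force': [0.3358, -0.2399, -0.398], 'moment': [-0.0155, -0.0387, -0.0457], 'opening': 0.0878} 0.0188
```

View pics/top_0.png

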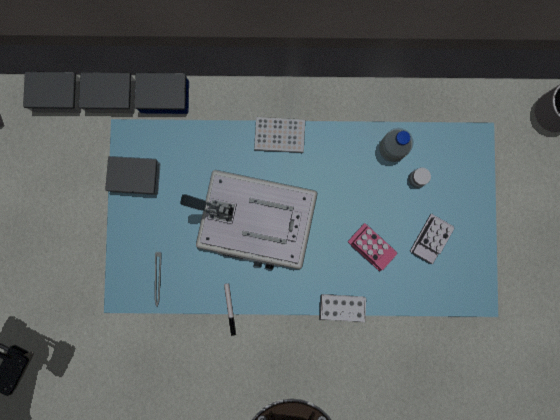

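View pics/side_0.png

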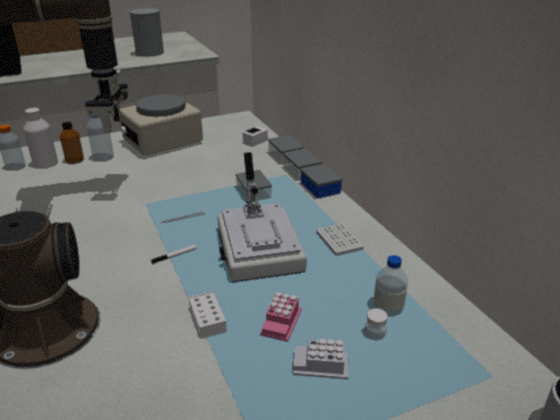

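The top view shows the shaker at about (258,220), with the clamp handle at its left (195,203) and the heel stop at its right (295,222). The grey block is at (433,238) and the pink look-alike at (372,247). Next I'll take a closer look with a depth-based measurement.

Run:
```python
from h import *
z=np.load("top_0.npz");im,d=z["im"],z["d"];P=cloud("top",d)
print("holes",(d==0).mean())
a=cv2.resize(im[205:270,400:465],(400,400),interpolation=cv2.INTER_CUBIC)
b=cv2.resize(im[165:275,180:320],(0,0),fx=3.64,fy=3.64,interpolation=cv2.INTER_CUBIC)[:400,:400*2]
s=np.load("side_0.npz")["im"]; e=cv2.resize(s[330:385,285:355],(380,299),interpolation=cv2.INTER_CUBIC)
a=cv2.resize(a,(299,299)); b=cv2.resize(im[165:275,180:320],(636,500),interpolation=cv2.INTER_CUBIC)
out=np.zeros((600,800,3),np.uint8); b=cv2.resize(b,(382,300)); out[:300,:382]=b; out[300:599,:299]=a; out[300:599,400:780]=e
f=cv2.resize(s[150:275,210:310],(320,300),interpolation=cv2.INTER_CUBIC); out[:300,400:720]=f
out=np.clip(out.astype(float)*1.5,0,255).astype(np.uint8)
cv2.imwrite("pics/c0.png",out[:,:,::-1])
# block region heights
Z=P[...,2]
np.set_printoptions(linewidth=250)
print((Z[212:266:2,410:456:2]*1000).round().astype(int))
```

```text
holes 0.0038860544217687075
[[   2    2    3    2    0    2    5    6    3   -3   -3    2    2    0   -2    1    0    1   -2    1    0    0   -2]
 [  -2    0    4   -2   -4    4    0   -1   -2   -2    5    5   -1    8    1    3    1   -4    2    4    4    2    3]
 [  -2   -2    3    1    4   -1    4   -4   -2    3    7    9    7    7    1   -6    4   -2   -7    2   -3 1379    0]
 [  -1    0    2    2    4    0    5    4   -1   10    6   26   47   49    4    3    1    1   -2    0    3    1   -3]
 [   5    2    4    1    0   -6    0    1   -1    5   20   36   44   57   47   45    6   -1    4   -1   -2   -2    1]
 [   0    4    0    0   -1    3    2    3    6    9   29   39   46   51   54   45   45   44    7    0   -2    2   -2]
 [  -2   -6    8    3    2    1    1    0   11   22   41   43   41   55   54   44   48   51   45   45    5    1    4]
 [  -3   -1    1   -1    0    1    4   17    9   36   44   53   49   47   44   44   49   51   48   45   43   15    0]
 [   2    1    0    2    0    4    0    8   26   44   41   49   57   48   43   48   51   44   44   47   52   51    0]
 [   1   -
[... 1414 characters left out ...]
 -3    0   24   24   21   24   25   23   29   18   22   22   27    5    4    0    0   -1    5    0    1    2]
 [   2    5    1    2    1   20   25   28   25   27   25   23   21   27    4    4    2    6    0   -2    2    4    5]
 [  -1   -3   -3    8   -2    1    3   23   22   29   23   20   27    3    1   -1    6    1    6    1   -2   -1   -2]
 [  -1   -3    1   -3    1    0    1    0    7   27   27   21   10    0   -6    4   -1    2    0    0    4    2    1]
 [   2    1   -1    1    0    4    1    3    0    6   17   23   -1    0    1    0    3    2    0    5    3   -1   -2]
 [   2   -3    0    1    0    2    1    4    0    3    1   -3   -5    1    5    9   -3    0   -1   -1   -7   -3    0]]
```

View pics/c0.png

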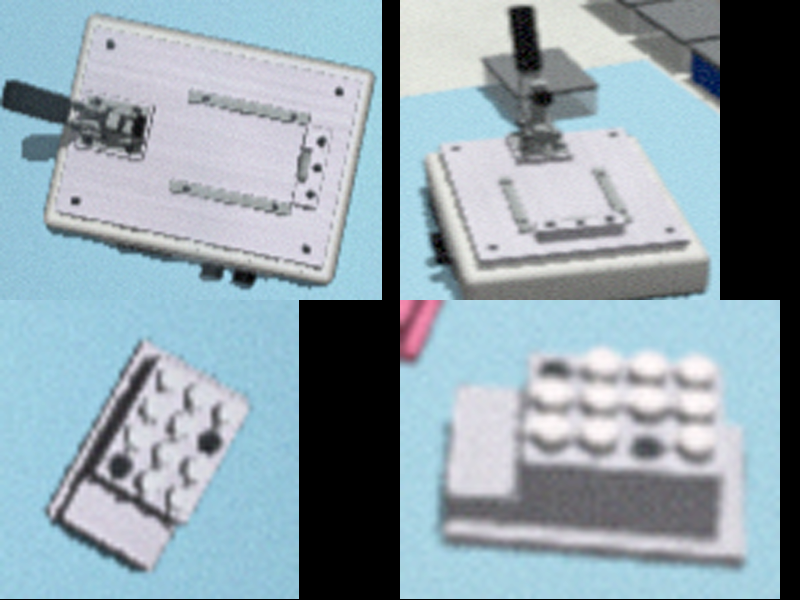

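The crops confirm the layout. The block's low ledge is at lower left in the top view and its toe at upper right. The nest's heel stop is on the right and the clamp on the left. I'll average some depth frames and fit poses.

```bash
cat >> h.py <<'E'
def onplane(name,uv,z):
    c=calibration(name);K=c["mtx"];T=c["T"];uv=np.asarray(uv,float)
    r=np.stack([(uv[:,0]-K[0,2])/K[0,0],-(uv[:,1]-K[1,2])/K[1,1],-np.ones(len(uv))],-1)@T[:3,:3].T
    return (T[:3,3]+r*((z-T[2,3])/r[:,2])[:,None])
def avg(name,n):
    S=[snapshot(name) for _ in range(n)]
    return np.mean([s[0].astype(float) for s in S],0), np.median([s[1] for s in S],0)
E
python3 - <<'E'
from h import *
im,d=avg("top",8); np.savez("top_avg.npz",im=im,d=d)
P=cloud("top",d);Z=P[...,2]
def rect(m,zp,tag):
    m=m.astype(np.uint8); n,l,st,_=cv2.connectedComponentsWithStats(m); i=1+st[1:,4].argmax()
    v,u=np.where(l==i); X=onplane("top",np.c_[u,v],zp)[:,:2]*1000
    r=cv2.minAreaRect(X.astype(np.float32)); print(tag,len(u),"px",st[i,:4],"c",np.round(r[0],1),"size",np.round(r[1],1),"ang",round(r[2],2),"mean",X.mean(0).round(1))
    return X
W=np.zeros_like(Z,bool);W[205:270,400:465]=1
rect(W&(Z>.038),.046,"tube");rect(W&(Z>.018)&(Z<.032),.024,"ledge");rect(W&(Z>.004),.008,"all")
S=np.zeros_like(Z,bool);S[160:275,190:325]=1
rect(S&(Z>.04),.068,"shaker")
H=S.copy();H[:,:270]=0;rect(H&(Z>.082),.088,"heel")
m=S&(Z>.0735)
h=np.clip((Z-.065)/.03*255,0,255).astype(np.uint8)[165:275,180:320]
g=np.clip(im[165:275,180:320].mean(-1)*1.4,0,255).astype(np.uint8)
cv2.imwrite("pics/c1.png",np.vstack([cv2.resize(x,(0,0),fx=2.7,fy=2.7,interpolation=0) for x in(h,g)]))
print(get_obs()["clock"])
E
```

```text
tube 689 px [420 217  34  37] c [ 532.2 -355.2] size [56.7 74.4] ang 60.54 mean [ 532.1 -355.4]
ledge 302 px [413 217  25  46] c [ 520.3 -349.1] size [ 56.9 102.7] ang 60.45 mean [ 494.9 -331.2]
all 1197 px [410 213  44  51] c [ 523.8 -353. ] size [ 74.9 112.2] ang 60.02 mean [ 524.4 -353.1]
shaker 8947 px [190 170 127  99] c [566.4 110.9] size [303.8 203.1] ang 78.86 mean [565.   94.2]
heel 265 px [287 211  15  30] c [5.488e+02 2.000e-01] size [22.6 69.9] ang 79.29 mean [ 5.489e+02 -3.000e-01]
0.5
```

View pics/c1.png

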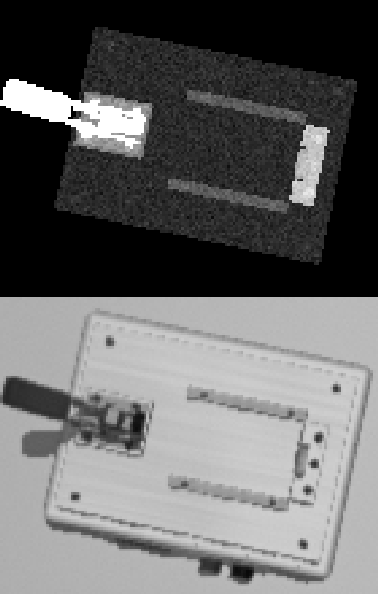

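The height map shows both rails, the heel stop and the clamp clearly. I'll fit the rails and get the move deltas.

Run:
```python
from h import *
from scipy.spatial.transform import Rotation as R
z=np.load("top_avg.npz");Z=cloud("top",z["d"])[...,2]
m=((cv2.GaussianBlur(Z,(3,3),0)>.0732)&(Z<.081)).astype(np.uint8); 
W=np.zeros_like(m);W[195:246,241:296]=1;m&=W
n,l,st,_=cv2.connectedComponentsWithStats(m)
C=[]
for i in np.argsort(-st[1:,4])[:3]+1:
    v,u=np.where(l==i);X=onplane("top",np.c_[u,v],.076)[:,:2]*1000
    r=cv2.minAreaRect(X.astype(np.float32));print(len(u),st[i,:4],np.round(r[0],1),np.round(r[1],1),round(r[2],2))
v,u=np.where((Z>.1)&(np.arange(560)[None]<245)&(np.arange(560)[None]>175)&(np.arange(420)[:,None]>185)&(np.arange(420)[:,None]<230))
Q=cloud("top",z["d"])[v,u]*1000
f=Q[Q[:,2]>150]; print("high handle pts",len(f),f.mean(0).round(1),f.max(0).round(1))
H=np.array([559.8,58.5]);a=np.radians(79.3);yv=np.array([np.cos(a),np.sin(a)]);xv=np.array([yv[1],-yv[0]])
q=np.c_[(f[:,:2]-H)@xv,(f[:,:2]-H)@yv,f[:,2]-92]
for lo in range(60,160,10):
    s=q[(q[:,2]>=lo)&(q[:,2]<lo+10)]
    if len(s):print(lo,len(s),s.mean(0).round(1))
o=get_obs();M=R.from_euler('xyz',o["orientation"],degrees=True).as_matrix();print(M.round(3),o["tool_pos"])
```

```text
194 [242 231  46  13] [520.8  70.8] [110.   24.5] 87.87
191 [249 198  47  19] [600.8  53.7] [115.4  22.1] 70.52
6 [288 226   1   6] [542.   13.8] [12.1  0. ] 0.67
high handle pts 371 [589.4 207.2 193.1] [607.3 246.9 231.7]
60 25 [  2.3 112.7  66.6]
70 98 [  1.3 115.7  74.3]
80 29 [  1.3 153.7  84.7]
90 33 [  1.1 158.6  94.8]
100 34 [  1.1 163.7 105. ]
110 33 [  1.  168.4 115.2]
120 37 [  1.8 173.2 125.1]
130 80 [  2.1 182.2 135.8]
[[-0.     0.907 -0.421]
 [-0.    -0.421 -0.907]
 [-1.    -0.     0.   ]] [0.28431325 0.61215502 0.22652237]
```

move_arm(
  commands=[
    [[-4,0,0,0],[-3.5,0,0,0],[0,2.9,3.5,0],[0,2.9,3.5,0],[0,2.9,3.5,0],[0,2.9,3.5,0],[0,2.9,3.5,0],[0,2.9,3.5,0]],
  ],
  jaw=8.7,
)

```text
clock: 1.3
tool_pos: [0.3538, 0.3466, 0.3018]
orientation: [175.6, 90.0, 60.7]
force: [0.6, -0.7, 0.1]
opening: 0.0873
```

move_arm(
  commands=[
    [[0,2.9,3.5,0],[0,2.9,3.5,0],[0,2.9,3.5,0],[0,2.9,3.5,0],[0,2.9,3.5,0],[0,2.9,3.5,0],[0,2.9,3.5,0],[0,2.9,3.5,0]],
  ],
)

```text
clock: 2.1
tool_pos: [0.4462, -0.0051, 0.3021]
orientation: [138.7, 89.9, 23.8]
force: [0.7, 0.8, 0.2]
opening: 0.0872
```

move_arm(
  commands=[
    [[0,2.9,3.5,0],[0,2.9,3.5,0],[0,2.9,3.5,0],[0,2.9,3.5,0],[0,2.9,3.5,0],[0,2.9,3.5,0],[0,2.9,3.5,0],[0,0,0,0.08]],
  ],
)

```text
clock: 2.9
tool_pos: [0.5273, -0.3154, 0.2999]
orientation: [-53.9, 89.9, -173.6]
force: [-0.2, 0.6, -0.8]
opening: 0.0867
```

```bash
cat >> h.py <<'E'
from scipy.spatial.transform import Rotation as R
def go(t,yaw=None):
    "print tool-axis shift (cm) to world point t (mm) and spin (rad) to put tool z at yaw deg (mod 180)"
    o=get_obs();M=R.from_euler('xyz',o["orientation"],degrees=True).as_matrix()
    w=np.array(t)/10-o["tool_pos"]*100
    zy=np.degrees(np.arctan2(M[1,2],M[0,2])); s=0
    if yaw is not None: s=-(((yaw-zy)+90)%180-90)
    print("shift cm",(M.T@w).round(2),"spin",round(np.radians(s),3),"zyaw",round(zy,2),"pos",(o["tool_pos"]*1000).round(1),"F",o["force"].round(1),"M",o["moment"].round(2),"open",round(o["opening"]*1000,1),"t",o["clock"],"J",np.round(o["joint_pos"],0), "tilt",M[:,0].round(4))
E
python3 - <<'E'
from h import *
go([530.5,-354.2,300],60.5)
E
```

```text
shift cm [-0.01  2.2   3.22] spin -0.004 zyaw -119.74 pos [ 527.3 -315.4  299.9] F [-0.2  0.6 -0.8] M [0.1  0.01 0.01] open 86.7 t 2.9 J [-13.  13.  -1.   0. -77.  73.] tilt [-2.4e-03 -3.0e-04 -1.0e+00]
```

move_arm(
  commands=[
    [[0,2.2,3.2,0],[4.5,0,0,0],[4.5,0,0,0],[4.5,0,0,0],[4.5,0,0,0],[4.5,0,0,0],[0,0,0,0],[0,0,0,0]],
  ],
)

```text
clock: 3.7
tool_pos: [0.5306, -0.35, 0.0771]
orientation: [-44.5, 89.9, -163.9]
force: [0.8, 0.4, 1.1]
opening: 0.087
```

Run:
```python
from h import *
im,d=grab("side","1"); c=im[310:410,250:390]
cv2.imwrite("pics/c2.png",np.clip(cv2.resize(c,(0,0),fx=4,fy=4,interpolation=2)[:,:,::-1]*1.4,0,255))
go([530.5,-354.2,13],60.5)
```

```text
shift cm [6.57 0.06 0.4 ] spin 0.001 zyaw -119.45 pos [ 531.8 -350.4   78.7] F [0.8 0.1 0.3] M [-0.03 -0.08 -0.  ] open 86.7 t 3.75 J [-16.  24. -15.   0. -51.  76.] tilt [ 0.0018 -0.0015 -1.    ][ WARN:0@4.711] global loadsave.cpp:1063 imwrite_ Unsupported depth image for selected encoder is fallbacked to CV_8U.
```

View pics/c2.png

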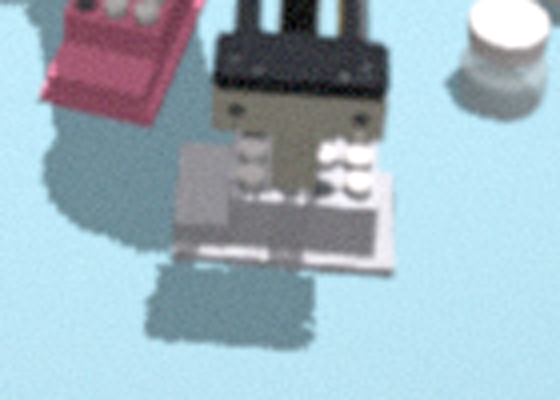

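The open fingers are straddling the tube section, with the near fingertip at crop (290,185). The pink block is clear at upper left. I'll descend the rest of the way.

move_arm(
  commands=[
    [[0,0,0.4,0],[2.5,0,0,0],[2,0,0,0],[1,0,0,0],[1,0,0,0],[0,0,0,0]],
  ],
)

```text
clock: 4.35
tool_pos: [0.5284, -0.3532, 0.0114]
orientation: [-82.6, 90.0, 157.9]
force: [0.0, 0.9, -0.5]
opening: 0.0871
```

move_arm(
  commands=[
    [[0,0,0,0],[0,0,0,0],[0,0,0,0],[0,0,0,0],[0,0,0,0],[0,0,0,0],[0,0,0,0],[0,0,0,0]],
  ],
  jaw=4.5,
)

```text
clock: 5.15
tool_pos: [0.5286, -0.3533, 0.0119]
orientation: [75.0, 90.0, -44.5]
force: [-1.6, -0.6, 5.6]
opening: 0.056
```

move_arm(
  commands=[
    [[-1,0,0,0],[-2,0,0,0],[-4,0,0,0],[-4,0,0,0],[-4,0,0,0],[-4,0,0,0],[0,0,0,0],[0,0,0,0]],
  ],
)

```text
clock: 5.95
tool_pos: [0.5285, -0.3527, 0.2023]
orientation: [135.2, 89.9, 15.7]
force: [-0.6, 0.1, -4.1]
opening: 0.0558
```

Run:
```python
from h import *
go([562.4,68.4,200],-10.9)
```

```text
shift cm [  0.25 -17.79 -38.31] spin 1.246 zyaw -119.51 pos [ 528.5 -352.7  202.3] F [-0.6  0.1 -4.1] M [0.   0.15 0.01] open 55.8 t 5.95 J [-16.  18.  -7.  -0. -66.  77.] tilt [ 1.7e-03  5.0e-04 -1.0e+00]
```

move_arm(
  commands=[
    [[0,-1.11,-2.4,0],[0,-1.11,-2.4,0],[0,-1.11,-2.4,0],[0,-1.11,-2.4,0],[0,-1.11,-2.4,0],[0,-1.11,-2.4,0],[0,-1.11,-2.4,0],[0,-1.11,-2.4,0]],
  ],
)

```text
clock: 6.75
tool_pos: [0.5443, -0.141, 0.1993]
orientation: [-67.3, 89.8, 173.2]
force: [0.2, -0.4, -4.0]
opening: 0.0558
```

move_arm(
  commands=[
    [[0,-1.11,-2.4,0],[0,-1.11,-2.4,0],[0,-1.11,-2.4,0],[0,-1.11,-2.4,0],[0,-1.11,-2.4,0],[0,-1.11,-2.4,0],[0,-1.11,-2.4,0],[0,-1.11,-2.4,0]],
  ],
)

```text
clock: 7.55
tool_pos: [0.5615, 0.0693, 0.1993]
orientation: [-45.7, 89.8, -165.2]
force: [0.5, -1.1, -3.0]
opening: 0.0559
```

move_arm(
  commands=[
    [[0,0,0,0.125],[0,0,0,0.125],[0,0,0,0.125],[0,0,0,0.125],[0,0,0,0.125],[0,0,0,0.125],[0,0,0,0.125],[0,0,0,0.125]],
  ],
)

```text
clock: 8.35
tool_pos: [0.5615, 0.0682, 0.1992]
orientation: [11.9, 89.8, -165.2]
force: [0.1, 0.7, -3.6]
opening: 0.056
```

move_arm(
  commands=[
    [[0,0,0,0.125],[0,0,0,0.121],[0,0,0,0],[0,0,0,0]],
  ],
)

```text
clock: 8.75
tool_pos: [0.5621, 0.0683, 0.2001]
orientation: [27.3, 89.8, -163.4]
force: [0.2, 0.1, -3.8]
opening: 0.0559
```

Run:
```python
from h import *
go([562.4,68.4,200],-10.9)
im,d=grab("side","2"); im2,d2=grab("top","2")
go([562.4,68.4,200],-10.9)
a=cv2.resize(im[100:300,180:340],(480,600),interpolation=2); b=cv2.resize(im2[165:275,200:330],(320,271),interpolation=2)
o=np.zeros((600,800,3),np.uint8);o[:,:480]=a;o[:271,480:]=b
cv2.imwrite("pics/c3.png",np.clip(o[:,:,::-1]*1.4,0,255).astype(np.uint8))
```

```text
shift cm [ 0.01 -0.01 -0.02] spin 0.004 zyaw 169.31 pos [562.1  68.3 200.1] F [ 0.2  0.1 -3.8] M [ 0.12 -0.08 -0.02] open 55.9 t 8.75 J [ 27.  12. -15.  -0. -63. -37.] tilt [-2.6e-03 -8.0e-04 -1.0e+00]
shift cm [0.08 0.01 0.01] spin 0.003 zyaw 169.27 pos [562.5  68.4 200.8] F [-0.   0.7 -3.8] M [ 0.14 -0.06 -0.  ] open 55.9 t 8.85 J [ 27.  12. -15.  -0. -63. -37.] tilt [-1.4e-03 -4.0e-04 -1.0e+00]
```

View pics/c3.png

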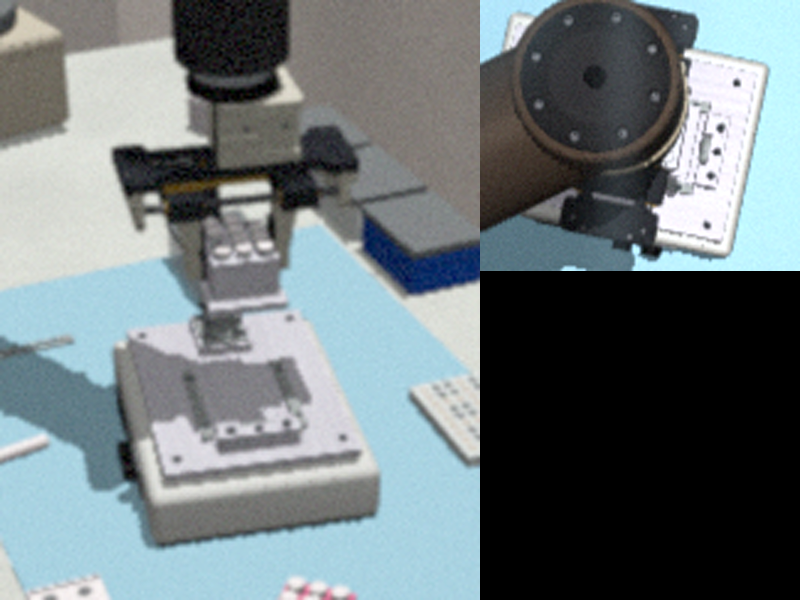

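The block hangs level with its toe facing the heel stop at crop (258,432). I'll lower it to just above the nest and check the fit there.

move_arm(
  commands=[
    [[2.5,0,0,0],[2.5,0,0,0],[2,0,0,0],[2,0,0,0],[0,0,0,0],[0,0,0,0]],
  ],
)

```text
clock: 9.45
tool_pos: [0.5631, 0.0685, 0.1117]
orientation: [58.8, 90.0, -132.0]
force: [0.4, 0.7, -2.3]
opening: 0.0561
```

Run:
```python
from h import *
im,d=avg("side",4)
go([562.4,68.4,110],-10.9)
c=im[185:265,215:305]
cv2.imwrite("pics/c4.png",np.clip(cv2.resize(c,(0,0),fx=7,fy=7,interpolation=2)[:,:,::-1]*1.4,0,255).astype(np.uint8))
P=cloud("side",d)*1000
H=np.array([560.5,58.4]);a=np.radians(79.1);yv=np.array([np.cos(a),np.sin(a)]);xv=np.array([yv[1],-yv[0]])
q=np.dstack([(P[...,:2]-H)@xv,(P[...,:2]-H)@yv,P[...,2]-70])
np.savez("side_q.npz",q=q,im=im)
# block's toe end face / tube end face: points in y -60..-20, z>24
m=(abs(q[...,0])<45)&(q[...,1]>-80)&(q[...,1]<10)&(q[...,2]>24)&(q[...,2]<85)
s=q[m]
for lo in range(24,84,4):
    t=s[(s[:,2]>=lo)&(s[:,2]<lo+4)]
    if len(t)>3: print(lo,len(t),"x",np.percentile(t[:,0],[3,97]).round(1),"y",np.percentile(t[:,1],[3,50,97]).round(1))
t=q[(abs(q[...,0])<50)&(q[...,1]>-90)&(q[...,1]<-40)&(q[...,2]>14)&(q[...,2]<22)]
print("heel top x",np.percentile(t[:,0],[2,98]).round(1),"y",np.percentile(t[:,1],[2,98]).round(1))
```

```text
shift cm [0.28 0.06 0.12] spin 0.001 zyaw 169.14 pos [563.7  68.8 112.8] F [-0.1  0.1 -4.2] M [ 0.05 -0.03  0.04] open 56.0 t 9.65 J [ 27.  16. -22.   0. -52. -38.] tilt [ 1.8e-03  7.0e-04 -1.0e+00]
28 4 x [-13.5  29.3] y [-40.9 -39.6 -37.8]
32 31 x [-31.2  30.7] y [-43.6 -41.8  -5.8]
36 93 x [-31.4  33.1] y [-43.5 -37.3   3.2]
40 49 x [-28.8  29.3] y [-41.6 -32.3  -5.7]
44 38 x [-37.1  39. ] y [-33.8 -31.3   2.4]
48 46 x [-41.2  33.4] y [-34.4 -31.1   2.3]
52 38 x [-36.8  40.4] y [-33.4 -30.6   2.2]
56 44 x [-41.4  39.1] y [-33.6 -31.3   1.5]
60 49 x [-38.2  41.5] y [-34.1 -30.8   3. ]
64 47 x [-40.7  41.7] y [-33.7 -30.4   6.9]
68 47 x [-40.8  39.3] y [-34.6 -30.8   3.7]
72 97 x [-39.   37.9] y [-33.6 -18.    8.1]
76 82 x [-37.9  38.8] y [-30.2  -6.    8.9]
80 103 x [-39.   34.5] y [-29.   -8.5   9.5]
heel top x [-32.4  35.1] y [-71.8 -48.9]
```

View pics/c4.png

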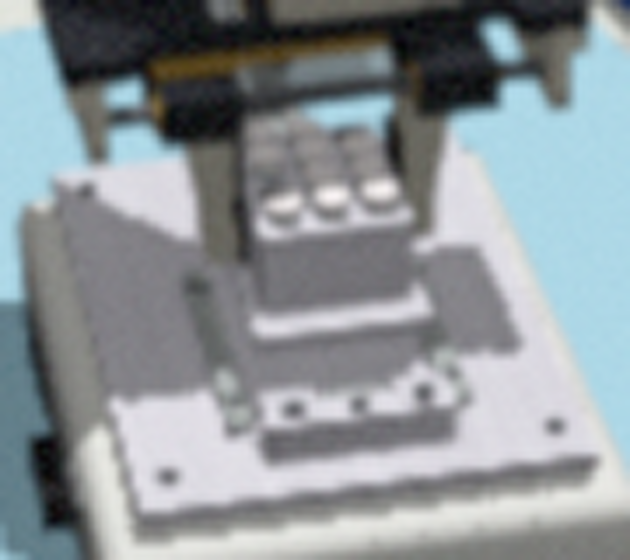

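Depth puts the block centre about 15 mm short of home, laterally within 1 mm of the heel stop's centre and clear of the lip. I'll lower it the rest of the way by feel.

move_arm(
  commands=[
    [[1,0,-0.05,0],[1,0,0,0],[0.5,0,0,0],[0,0,0,0]],
  ],
)

```text
clock: 10.05
tool_pos: [0.5626, 0.0681, 0.0852]
orientation: [33.4, 89.9, -157.5]
force: [-0.8, 0.5, -3.1]
opening: 0.0557
```

move_arm(
  commands=[
    [[0.1,0,0,0],[0.1,0,0,0],[0,0,0,0]],
  ],
)

```text
clock: 10.35
tool_pos: [0.5636, 0.0685, 0.0846]
orientation: [-151.5, 90.0, 17.6]
force: [-0.4, 0.1, -3.6]
opening: 0.0559
```

move_arm(
  commands=[
    [[0.1,0,0,0],[0,0,0,0]],
  ],
)

```text
clock: 10.55
tool_pos: [0.5634, 0.0685, 0.0836]
orientation: [-122.1, 90.0, 47.0]
force: [0.3, -0.7, -2.7]
opening: 0.056
```

move_arm(
  commands=[
    [[0.1,0,0,0],[0,0,0,0]],
  ],
)

```text
clock: 10.75
tool_pos: [0.5634, 0.0684, 0.0825]
orientation: [-1.3, 90.0, 167.8]
force: [0.6, -1.0, -2.8]
opening: 0.0557
```

move_arm(
  commands=[
    [[0.08,0,0,0],[0,0,0,0]],
  ],
)

```text
clock: 10.95
tool_pos: [0.5636, 0.0685, 0.082]
orientation: [-170.2, 90.0, -1.1]
force: [-0.3, -0.3, -1.9]
opening: 0.056
```

move_arm(
  commands=[
    [[0.05,0,0,0],[0,0,0,0]],
  ],
)

```text
clock: 11.15
tool_pos: [0.5636, 0.0685, 0.082]
orientation: [-168.9, 90.0, 0.2]
force: [-2.5, 0.4, 5.9]
opening: 0.0558
```

move_arm(
  commands=[
    [[0.05,0,0,0],[0,0,0,0]],
  ],
)

```text
clock: 11.35
tool_pos: [0.5635, 0.0684, 0.0819]
orientation: [-168.5, 90.0, 0.6]
force: [-4.8, 0.3, 9.9]
opening: 0.0559
```

move_arm(
  commands=[
    [[0.05,0,0,0],[0,0,0,0]],
  ],
)

```text
clock: 11.55
tool_pos: [0.5636, 0.0685, 0.0819]
orientation: [-170.7, 90.0, -1.6]
force: [-7.3, 1.3, 13.8]
opening: 0.0558
```

move_arm(
  commands=[
    [[-0.12,0,0,0],[0,0,0,0]],
  ],
)

```text
clock: 11.75
tool_pos: [0.5637, 0.0686, 0.082]
orientation: [-149.8, 90.0, 19.3]
force: [-4.2, 1.3, 5.7]
opening: 0.0558
```

Run:
```python
from h import *
go([560.5,58.4,82],-10.9)
im,d=avg("side",3)
c=im[185:265,215:305]
cv2.imwrite("pics/c5.png",np.clip(cv2.resize(c,(0,0),fx=7,fy=7,interpolation=2)[:,:,::-1]*1.4,0,255).astype(np.uint8))
go([560.5,58.4,82],-10.9)
```

```text
shift cm [-0.    1.06  0.12] spin 0.0 zyaw 169.12 pos [563.7  68.6  82. ] F [-4.2  1.3  5.7] M [ 0.36  1.17 -0.06] open 55.8 t 11.75 J [ 27.  18. -24.   0. -48. -38.] tilt [ 6.e-04  2.e-04 -1.e+00]
shift cm [-0.    1.06  0.12] spin 0.0 zyaw 169.12 pos [563.7  68.5  82. ] F [-2.5  0.5  6.2] M [ 0.36  1.25 -0.06] open 55.9 t 11.9 J [ 27.  18. -24.   0. -48. -38.] tilt [ 4.e-04  1.e-04 -1.e+00]
```

View pics/c5.png

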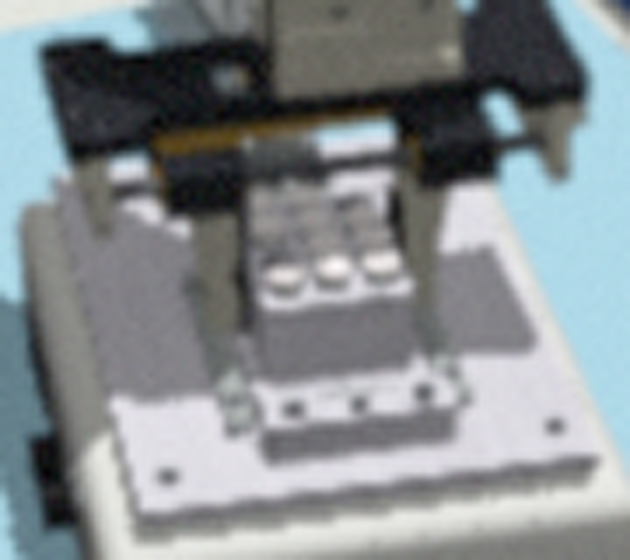

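The block now sits flat on the platform between the rails, with its toe facing the lip. I'll slide it gently towards the stop.

move_arm(
  commands=[
    [[-0.03,0.1,0,0],[0,0.15,0,0],[0,0.15,0,0],[0,0,0,0]],
  ],
)

```text
clock: 12.3
tool_pos: [0.5634, 0.0646, 0.082]
orientation: [-153.2, 89.9, 15.9]
force: [1.9, 1.4, 1.6]
opening: 0.0557
```

move_arm(
  commands=[
    [[0,0.1,0,0],[0,0.1,0,0],[0,0.1,0,0],[0,0,0,0]],
  ],
)

```text
clock: 12.7
tool_pos: [0.5624, 0.0615, 0.082]
orientation: [-154.3, 90.0, 14.8]
force: [1.9, 3.0, 2.9]
opening: 0.0557
```

move_arm(
  commands=[
    [[0,0.1,0,0],[0,0.05,0,0],[0,0,0,0]],
  ],
)

```text
clock: 13.0
tool_pos: [0.5623, 0.0609, 0.082]
orientation: [-123.8, 89.9, 45.3]
force: [0.9, 6.6, 3.4]
opening: 0.0559
```

move_arm(
  commands=[
    [[0,0.1,0,0],[0,0,0,0]],
  ],
)

```text
clock: 13.2
tool_pos: [0.5624, 0.0605, 0.0821]
orientation: [-119.4, 89.8, 49.7]
force: [0.5, 9.5, 3.2]
opening: 0.0561
```

move_arm(
  commands=[
    [[0,0.1,0,0],[0,0,0,0]],
  ],
)

```text
clock: 13.4
tool_pos: [0.5624, 0.06, 0.0821]
orientation: [-119.8, 89.8, 49.3]
force: [1.1, 10.9, 3.3]
opening: 0.0557
```

move_arm(
  commands=[
    [[0,0.1,0,0],[0,0,0,0]],
  ],
)

```text
clock: 13.6
tool_pos: [0.5624, 0.0589, 0.0822]
orientation: [-125.0, 89.8, 44.2]
force: [1.9, 11.3, 2.8]
opening: 0.0558
```

move_arm(
  commands=[
    [[0,0.1,0,0],[0,0.1,0,0],[0,0,0,0]],
  ],
)

```text
clock: 13.9
tool_pos: [0.562, 0.0566, 0.0821]
orientation: [-129.1, 89.8, 40.1]
force: [1.7, 8.9, 2.6]
opening: 0.0561
```

move_arm(
  commands=[
    [[0,0.1,0,0],[0,0.1,0,0],[0,0,0,0]],
  ],
)

```text
clock: 14.2
tool_pos: [0.5616, 0.0545, 0.0821]
orientation: [-130.1, 89.8, 39.1]
force: [1.7, 7.8, 2.2]
opening: 0.0559
```

move_arm(
  commands=[
    [[0,0.1,0,0],[0,0,0,0]],
  ],
)

```text
clock: 14.4
tool_pos: [0.5617, 0.0543, 0.0822]
orientation: [-123.7, 89.8, 45.4]
force: [2.2, 12.6, 2.6]
opening: 0.0561
```

move_arm(
  commands=[
    [[0,0.1,0,0],[0,0,0,0]],
  ],
)

```text
clock: 14.6
tool_pos: [0.5617, 0.0542, 0.0823]
orientation: [-119.8, 89.7, 49.3]
force: [1.2, 16.5, 2.8]
opening: 0.056
```

move_arm(
  commands=[
    [[0,0.06,0,0],[0,0,0,0]],
  ],
)

```text
clock: 14.8
tool_pos: [0.5617, 0.0541, 0.0823]
orientation: [-118.3, 89.6, 50.8]
force: [0.2, 19.1, 3.6]
opening: 0.0557
```

move_arm(
  commands=[
    [[0,0.08,0,0],[0,0,0,0]],
  ],
)

```text
clock: 15.0
tool_pos: [0.5617, 0.054, 0.0824]
orientation: [-116.6, 89.6, 52.5]
force: [-0.3, 22.0, 4.5]
opening: 0.0558
```

move_arm(
  commands=[
    [[0,0.08,0,0],[0,0,0,0]],
  ],
)

```text
clock: 15.2
tool_pos: [0.5617, 0.0539, 0.0825]
orientation: [-115.9, 89.5, 53.2]
force: [-0.9, 25.8, 3.8]
opening: 0.056
```

move_arm(
  commands=[
    [[0,-0.25,0,0],[0,-0.22,0,0],[0,0,0,0]],
  ],
)

```text
clock: 15.5
tool_pos: [0.5615, 0.0545, 0.082]
orientation: [-147.6, 89.9, 21.5]
force: [3.7, 5.7, 1.8]
opening: 0.0558
```

move_arm(
  commands=[
    [[0,0,0,0],[0,0,0,0],[0,0,0,0],[0,0,0,0]],
  ],
  jaw=7.6,
)

```text
clock: 15.9
tool_pos: [0.56, 0.0532, 0.0814]
orientation: [35.2, 89.9, -155.7]
force: [-0.1, -0.1, 0.6]
opening: 0.0754
```

Run:
```python
from h import *
go([560.5,58.4,82],-10.9)
```

```text
shift cm [-0.06 -0.52  0.05] spin -0.0 zyaw 169.09 pos [560.   53.2  81.4] F [-0.1 -0.1  0.6] M [ 0.15 -0.09 -0.01] open 75.4 t 15.9 J [ 25.  18. -24.  -0. -48. -36.] tilt [-1.2e-03 -5.0e-04 -1.0e+00]
```

The block is released at its home position. I'll retreat straight up and check it.

move_arm(
  commands=[
    [[-1,0,0,0],[-2,0,0,0],[-4,0,0,0],[-5,0,0,0],[-5,0,0,0],[-5,0,0,0],[0,0,0,0],[0,0,0,0]],
  ],
)

```text
clock: 16.7
tool_pos: [0.5609, 0.0538, 0.3041]
orientation: [-142.6, 89.8, 26.5]
force: [-0.6, -0.4, -1.2]
opening: 0.0759
```

Run:
```python
from h import *
im,d=avg("side",4)
P=cloud("side",d)*1000
H=np.array([560.5,58.4]);a=np.radians(79.1);yv=np.array([np.cos(a),np.sin(a)]);xv=np.array([yv[1],-yv[0]])
q=np.dstack([(P[...,:2]-H)@xv,(P[...,:2]-H)@yv,P[...,2]-70])
m=(abs(q[...,0])<36)&(q[...,1]>-80)&(q[...,1]<10)&(q[...,2]>20)&(q[...,2]<60);s=q[m]
for lo in range(20,56,4):
    t=s[(s[:,2]>=lo)&(s[:,2]<lo+4)]
    if len(t)>3: print(lo,len(t),"x",np.percentile(t[:,0],[3,97]).round(1),"y",np.percentile(t[:,1],[3,50,97]).round(1))
c=im[140:265,205:305]
cv2.imwrite("pics/c6.png",np.clip(cv2.resize(c,(0,0),fx=4.8,fy=4.8,interpolation=2)[:,:,::-1]*1.4,0,255).astype(np.uint8))
go([589,205.7,300],-10.9)
```

```text
20 67 x [-27.9  29.6] y [-68.7 -58.8  -5. ]
24 35 x [-25.9  26.2] y [-47.9 -45.9  -6.2]
28 34 x [-26.   29.6] y [-47.7 -45.6  -6.5]
32 29 x [-26.   27.4] y [-48.2 -46.2   6. ]
36 36 x [-26.   26.5] y [-47.9 -46.3  -8.7]
40 52 x [-26.   29.3] y [-47.6 -45.    7.6]
44 130 x [-25.1  27.5] y [-46.6 -24.5   5.4]
48 48 x [-21.   20.7] y [-42.3 -22.7   1.3]
52 80 x [-18.3  24.9] y [-41.9 -18.9   2.2]
shift cm [  0.05 -15.5    0.03] spin 0.0 zyaw 169.11 pos [560.   53.4 300.7] F [-0.5  0.7  0.5] M [ 0.08 -0.04  0.  ] open 75.9 t 16.9 J [ 25.   8.  -7.  -0. -76. -36.] tilt [-2.1e-03 -8.0e-04 -1.0e+00]
```

View pics/c6.png

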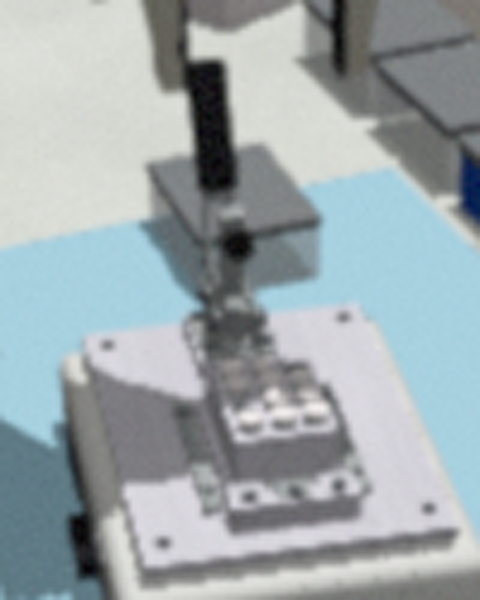

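The tube end face reads −46 mm in nest axes, so the block is fully home, level and under the lip. Next I'll close the fingers and go to the nest side of the handle.

move_arm(
  commands=[
    [[0,-3.1,0,0],[0,-3.1,0,0],[0,-3.1,0,0],[0,-3.1,0,0],[0,-3.1,0,0],[0,0,0,0],[0,0,0,0]],
  ],
  jaw=0,
)

```text
clock: 17.6
tool_pos: [0.5895, 0.2063, 0.3001]
orientation: [47.1, 89.8, -143.7]
force: [-0.3, -0.8, -0.8]
opening: 0.0256
```

move_arm(
  commands=[
    [[3,0,0,0],[3,0,0,0],[1.8,0,0,0],[0,0,0,0],[0,0,0,0]],
  ],
)

```text
clock: 18.1
tool_pos: [0.5901, 0.2051, 0.2242]
orientation: [101.8, 90.0, -89.1]
force: [0.0, -0.4, 0.9]
opening: 0.0008
```

Run:
```python
from h import *
go([589,205.7,222],-10.9)
```

```text
shift cm [ 0.22 -0.03  0.12] spin -0.0 zyaw 169.09 pos [590.1 205.1 224.2] F [ 0.  -0.4  0.9] M [ 0.11 -0.11  0.03] open 0.8 t 18.1 J [ 37.  16.  -6.   0. -68. -48.] tilt [ 0.e+00 -7.e-04 -1.e+00]
```

move_arm(
  commands=[
    [[0.2,-0.5,0,0],[0,-0.5,0,0],[0,-0.2,0,0],[0,0,0,0]],
  ],
)

```text
clock: 18.5
tool_pos: [0.5924, 0.2183, 0.2222]
orientation: [-135.8, 90.0, 33.3]
force: [-0.5, 0.2, -0.3]
opening: 0.0007
```

move_arm(
  commands=[
    [[0,-0.2,0,0],[0,-0.2,0,0],[0,-0.2,0,0],[0,0,0,0]],
  ],
)

```text
clock: 18.9
tool_pos: [0.5933, 0.2237, 0.2217]
orientation: [65.7, 90.0, -125.2]
force: [0.6, -0.6, -0.1]
opening: 0.0003
```

move_arm(
  commands=[
    [[0.1,-0.3,0,0],[0.1,-0.3,0,0],[0,0,0,0]],
  ],
)

```text
clock: 19.2
tool_pos: [0.5945, 0.2298, 0.2195]
orientation: [52.8, 90.0, -138.1]
force: [-0.5, 0.3, 0.6]
opening: 0.0004
```

move_arm(
  commands=[
    [[0,-0.2,0,0],[0,-0.2,0,0],[0,0,0,0]],
  ],
)

```text
clock: 19.5
tool_pos: [0.5952, 0.2336, 0.2197]
orientation: [42.0, 90.0, -148.9]
force: [-0.1, -1.1, -0.0]
opening: 0.0004
```

move_arm(
  commands=[
    [[0,-0.2,0,0],[0,-0.2,0,0],[0,0,0,0]],
  ],
)

```text
clock: 19.8
tool_pos: [0.596, 0.2376, 0.2197]
orientation: [-85.7, 90.0, 83.4]
force: [-0.4, -1.0, 0.0]
opening: 0.0003
```

Run:
```python
from h import *
go([589,205.7,222],-10.9)
im,d=grab("side","7")
c=im[100:240,190:310]
cv2.imwrite("pics/c7.png",np.clip(cv2.resize(c,(0,0),fx=4.2,fy=4.2,interpolation=2)[:,:,::-1]*1.4,0,255).astype(np.uint8))
```

```text
shift cm [-0.23  3.26  0.09] spin 0.0 zyaw 169.12 pos [596.  237.6 219.7] F [-0.4 -1.   0. ] M [-0.13  0.    0.02] open 0.3 t 19.8 J [ 39.  18.  -4.  -0. -68. -50.] tilt [ 0.  0. -1.]
```

View pics/c7.png

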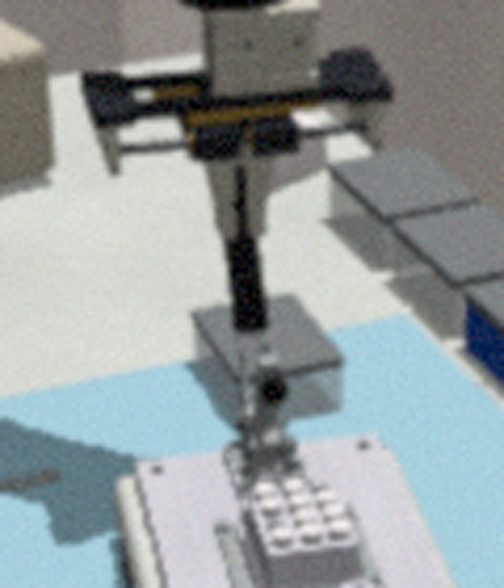

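```bash
cat >> h.py <<'E'
def handle(n=2):
    im,d=avg("side",n);P=cloud("side",d)*1000
    H=np.array([559.8,58.5]);a=np.radians(79.3);yv=np.array([np.cos(a),np.sin(a)]);xv=np.array([yv[1],-yv[0]])
    q=np.dstack([(P[...,:2]-H)@xv,(P[...,:2]-H)@yv,P[...,2]-92])
    t=get_obs()["tool_pos"]*1000;print("tcp nest",((t[:2]-H)@xv).round(1),((t[:2]-H)@yv).round(1),(t[2]-92).round(1))
    m=(im.max(-1)<60)&(abs(q[...,0])<20)&(q[...,1]>100)&(q[...,1]<270)&(q[...,2]>-20)&(q[...,2]<150);s=q[m]
    for lo in range(-20,150,10):
        k=s[(s[:,2]>=lo)&(s[:,2]<lo+10)]
        if len(k)>2: print(lo,len(k),np.median(k,0).round(1))
E
python3 - <<'E'
from h import *
handle()
E
```

```text
tcp nest 2.3 182.5 127.8
-10 7 [ -9.1 111.4  -4.7]
0 10 [ -8.8 112.1   5.2]
10 10 [ -8.4 118.4  16.1]
20 10 [ -1.6 106.7  24.5]
30 14 [  0.7 104.5  35.9]
40 5 [ -2.8 104.7  44. ]
50 3 [ -2.9 103.8  55.7]
60 5 [  2.2 102.8  67.1]
70 30 [  3.5 157.5  75.7]
80 33 [  3.4 162.9  84. ]
90 32 [  2.7 169.3  94.5]
100 32 [  4.2 177.5 105.2]
110 26 [  2.8 183.5 114.8]
120 11 [  3.2 186.  120.9]
130 14 [  2.  172.4 135.2]
140 15 [  2.8 174.1 145.4]
```

The handle is already following the fingertip with very little force. It now slopes about 56°, and the finger's corner is on the grip near its marked point. I'll continue along the given path.

move_arm(
  commands=[
    [[0.3,-0.2,0,0],[0.3,-0.2,0,0],[0.3,-0.2,0,0],[0.2,-0.2,0,0],[0,0,0,0]],
  ],
)

```text
clock: 20.45
tool_pos: [0.5975, 0.2455, 0.2084]
orientation: [61.9, 90.0, -129.0]
force: [-0.1, -0.8, 1.8]
opening: 0.0007
```

move_arm(
  commands=[
    [[0.2,-0.3,0,0],[0.2,-0.3,0,0],[0.25,-0.25,0,0],[0.25,-0.2,0,0],[0,0,0,0]],
  ],
)

```text
clock: 20.95
tool_pos: [0.5997, 0.2561, 0.1996]
orientation: [-121.4, 90.0, 47.7]
force: [0.9, -0.3, 3.2]
opening: 0.0006
```

Run:
```python
from h import *
handle()
```

```text
tcp nest 2.4 201.3 107.7
-10 7 [ -9. 111.  -5.]
0 6 [ -9.1 116.    7.6]
10 3 [ -9.3 120.7  13. ]
20 8 [ -3.9 111.8  25.6]
60 8 [ -0.4 166.1  68.7]
70 37 [  3.4 169.8  74.4]
80 37 [  3.7 180.   85.1]
90 32 [  3.7 192.9  95.2]
100 16 [  1.6 202.5 102.1]
110 11 [  3.9 192.1 114.6]
120 16 [  1.9 191.9 125.1]
130 9 [  1.5 191.8 135.6]
140 12 [  2.3 191.6 144.6]
```

move_arm(
  commands=[
    [[0.3,-0.15,0,0],[0.3,-0.1,0,0],[0.3,-0.1,0,0],[0.3,-0.1,0,0],[0.3,-0.1,0,0],[0.3,-0.1,0,0],[0,0,0,0]],
  ],
)

```text
clock: 21.75
tool_pos: [0.6004, 0.2615, 0.1809]
orientation: [52.1, 89.9, -138.8]
force: [0.4, -1.4, 0.9]
opening: -0.0
```

move_arm(
  commands=[
    [[0.3,-0.06,0,0],[0.3,-0.06,0,0],[0.2,-0.05,0,0],[0,0,0,0]],
  ],
)

```text
clock: 22.15
tool_pos: [0.6006, 0.2634, 0.173]
orientation: [35.1, 89.9, -155.8]
force: [0.3, -1.3, 1.7]
opening: 0.0001
```

Run:
```python
from h import *
handle()
```

```text
tcp nest 2.1 209.3 81.4
-10 7 [ -9.5 109.9  -5.5]
0 3 [ -9.5 129.5   5.6]
10 3 [ -9.8 124.8  12.4]
20 3 [ -7.8 123.5  25.6]
50 15 [ -0.  163.6  58.5]
60 54 [  2.9 177.9  65.2]
70 42 [  4.1 197.5  74.2]
80 12 [  2.  200.2  86.3]
90 10 [  2.1 197.6  96.1]
100 11 [  2.5 200.6 103.6]
110 11 [  2.9 200.7 114.8]
120 13 [  2.9 200.3 126.7]
140 6 [  6.9 200.5 144.2]
```

move_arm(
  commands=[
    [[0.15,-0.04,0,0],[0.15,-0.04,0,0],[0,0,0,0]],
  ],
)

```text
clock: 22.55
tool_pos: [0.601, 0.2644, 0.1705]
orientation: [23.9, 90.0, -167.0]
force: [-0.5, -1.1, 0.8]
opening: 0.0004
```

move_arm(
  commands=[
    [[0.15,-0.04,0,0],[0.15,-0.04,0,0],[0,0,0,0]],
  ],
)

```text
clock: 22.85
tool_pos: [0.6012, 0.2651, 0.1675]
orientation: [45.4, 90.0, -145.5]
force: [-0.8, -2.2, 1.7]
opening: 0.0002
```

move_arm(
  commands=[
    [[0.15,-0.04,0,0],[0.15,-0.04,0,0],[0,0,0,0]],
  ],
)

```text
clock: 23.15
tool_pos: [0.6014, 0.2659, 0.1647]
orientation: [82.6, 90.0, -108.3]
force: [-2.0, -1.9, 2.5]
opening: 0.0001
```

move_arm(
  commands=[
    [[0.15,-0.04,0,0],[0.15,-0.04,0,0],[0,0,0,0]],
  ],
)

```text
clock: 23.45
tool_pos: [0.6016, 0.2667, 0.1617]
orientation: [115.9, 90.0, -75.0]
force: [-2.5, -3.4, 3.7]
opening: 0.0005
```

move_arm(
  commands=[
    [[0.15,-0.04,0,0],[0.15,-0.04,0,0],[0,0,0,0]],
  ],
)

```text
clock: 23.75
tool_pos: [0.6017, 0.2674, 0.1587]
orientation: [91.3, 90.0, -99.6]
force: [-1.6, -3.0, 4.6]
opening: 0.0003
```

move_arm(
  commands=[
    [[0.15,-0.04,0,0],[0.15,-0.04,0,0],[0,0,0,0]],
  ],
)

```text
clock: 24.05
tool_pos: [0.6019, 0.2681, 0.1558]
orientation: [83.7, 90.0, -107.2]
force: [-2.6, -3.0, 4.4]
opening: 0.0006
```

move_arm(
  commands=[
    [[0.15,-0.03,0,0],[0.15,-0.03,0,0],[0,0,0,0]],
  ],
)

```text
clock: 24.35
tool_pos: [0.602, 0.2687, 0.1527]
orientation: [72.7, 90.0, -118.2]
force: [-1.9, -3.5, 4.2]
opening: 0.0007
```

move_arm(
  commands=[
    [[0.15,-0.03,0,0],[0.15,-0.03,0,0],[0,0,0,0]],
  ],
)

```text
clock: 24.65
tool_pos: [0.6021, 0.2693, 0.1496]
orientation: [58.7, 90.0, -132.2]
force: [-2.0, -2.7, 3.3]
opening: 0.0006
```

Run:
```python
from h import *
handle()
```

```text
tcp nest 2.4 215.0 57.7
-10 5 [-10.8 105.8  -6. ]
0 4 [ -9.3 130.9   6.7]
10 5 [-10.3 128.4  12.7]
30 4 [  5.  156.2  36.2]
40 29 [ -0.4 176.8  49. ]
50 58 [  4.6 195.2  53.4]
60 13 [  1.1 205.2  63.7]
70 12 [  2.1 207.4  75.9]
80 10 [  3.4 207.8  84.3]
90 8 [  3.1 205.9  95.4]
100 11 [  3.6 207.3 103.6]
110 7 [  7.  203.9 116.3]
120 7 [  7.  179.3 129.1]
130 43 [  4.3 177.5 135.5]
140 74 [  0.2 179.3 147. ]
```

move_arm(
  commands=[
    [[0.15,-0.02,0,0],[0.15,-0.02,0,0],[0,0,0,0]],
  ],
)

```text
clock: 25.05
tool_pos: [0.6022, 0.2699, 0.1464]
orientation: [-21.2, 90.0, 147.9]
force: [-2.2, -3.6, 3.3]
opening: 0.0003
```

move_arm(
  commands=[
    [[0.15,0,0,0],[0.15,0,0,0],[0,0,0,0]],
  ],
)

```text
clock: 25.35
tool_pos: [0.6023, 0.2703, 0.1435]
orientation: [-102.7, 90.0, 66.4]
force: [-1.2, -1.4, 1.7]
opening: 0.0002
```

move_arm(
  commands=[
    [[0.15,0,0,0],[0.15,0,0,0],[0,0,0,0]],
  ],
)

```text
clock: 25.65
tool_pos: [0.6024, 0.2704, 0.1405]
orientation: [-105.7, 90.0, 63.4]
force: [-0.8, 1.7, 1.1]
opening: 0.0003
```

move_arm(
  commands=[
    [[0.1,0,0,0],[0.1,0,0,0],[0,0,0,0]],
  ],
)

```text
clock: 25.95
tool_pos: [0.6024, 0.27, 0.1386]
orientation: [-139.2, 90.0, 30.0]
force: [0.9, 0.3, 1.8]
opening: 0.0006
```

move_arm(
  commands=[
    [[0.1,0,0,0],[0.1,0,0,0],[0,0,0,0]],
  ],
)

```text
clock: 26.25
tool_pos: [0.602, 0.2696, 0.1364]
orientation: [52.6, 90.0, -138.3]
force: [1.4, -0.4, 0.5]
opening: 0.0005
```

Run:
```python
from h import *
handle()
im,d=grab("side","8")
c=im[100:260,190:310]
cv2.imwrite("pics/c8.png",np.clip(cv2.resize(c,(0,0),fx=3.75,fy=3.75,interpolation=2)[:,:,::-1]*1.4,0,255).astype(np.uint8))
```

```text
tcp nest 2.3 215.2 44.5
-10 7 [ -9.6 108.5  -6.4]
0 3 [ -9.7 135.9   9.8]
10 3 [ -9.9 103.5  12. ]
30 9 [ -6.9 176.9  38.1]
40 71 [  3.3 190.3  43.4]
50 11 [  2.2 207.2  54.7]
60 9 [  1.5 205.8  64.1]
70 12 [  2.3 205.4  74.4]
80 9 [  3.1 206.5  85.4]
90 9 [  3.5 207.6  91.9]
100 3 [  7.5 211.5 104.5]
110 22 [  6.2 178.6 117.5]
120 47 [  3.5 177.3 125.8]
130 63 [ -0.7 184.3 135. ]
140 42 [ -1.8 190.9 146. ]
```

View pics/c8.png

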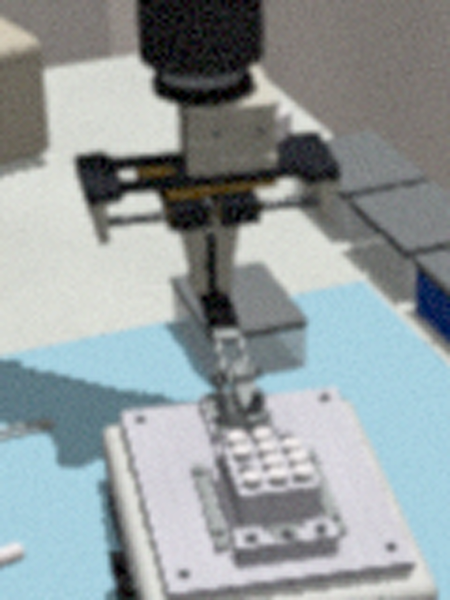

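The bar is down behind the tubes and the handle is near level under the fingertip. I'll keep feeling for the hard stop.

move_arm(
  commands=[
    [[0.1,0,0,0],[0.1,0,0,0],[0,0,0,0]],
  ],
)

```text
clock: 26.7
tool_pos: [0.602, 0.2697, 0.1344]
orientation: [41.5, 90.0, -149.4]
force: [0.4, -0.7, -0.2]
opening: 0.0003
```

move_arm(
  commands=[
    [[0.1,0,0,0],[0,0,0,0]],
  ],
)

```text
clock: 26.9
tool_pos: [0.6021, 0.2698, 0.1336]
orientation: [34.5, 90.0, -156.4]
force: [-0.0, 0.2, 0.3]
opening: 0.0005
```

move_arm(
  commands=[
    [[0.1,0,0,0],[0,0,0,0]],
  ],
)

```text
clock: 27.1
tool_pos: [0.6023, 0.2699, 0.133]
orientation: [-153.1, 90.0, 16.0]
force: [-0.4, -0.4, 2.7]
opening: 0.0003
```

move_arm(
  commands=[
    [[0.08,0,0,0],[0,0,0,0]],
  ],
)

```text
clock: 27.3
tool_pos: [0.6024, 0.2699, 0.1325]
orientation: [-147.1, 90.0, 22.0]
force: [-2.5, -0.1, 4.5]
opening: 0.0006
```

move_arm(
  commands=[
    [[0.08,0,0,0],[0,0,0,0]],
  ],
)

```text
clock: 27.5
tool_pos: [0.6024, 0.27, 0.132]
orientation: [-147.1, 89.9, 22.1]
force: [-2.0, 0.0, 6.9]
opening: 0.0004
```

Run:
```python
from h import *
handle(3)
```

```text
tcp nest 2.6 215.7 40.1
-10 5 [ -9.4 108.1  -5.3]
0 4 [-10.2 125.9   8.2]
30 36 [-1.000e-01  1.786e+02  3.890e+01]
40 44 [  4.5 192.2  41. ]
50 15 [  2.3 206.1  55.4]
60 11 [  2.4 207.8  65. ]
70 11 [  2.7 206.8  75.3]
80 13 [  3.3 210.6  85.8]
110 38 [  1.6 177.8 115.9]
120 58 [  3.7 179.2 125.6]
130 53 [ -3.6 191.9 132.8]
140 56 [ -5.  190.8 145.2]
```

move_arm(
  commands=[
    [[0.1,0,0,0],[0,0,0,0]],
  ],
)

```text
clock: 27.85
tool_pos: [0.6025, 0.2701, 0.1316]
orientation: [-146.0, 89.9, 23.1]
force: [-3.7, 0.0, 9.4]
opening: 0.0001
```

move_arm(
  commands=[
    [[0.1,0,0,0],[0,0,0,0]],
  ],
)

```text
clock: 28.05
tool_pos: [0.6026, 0.2701, 0.1311]
orientation: [-147.5, 89.9, 21.6]
force: [-5.7, -1.6, 12.9]
opening: 0.0002
```

move_arm(
  commands=[
    [[0.1,0,0,0],[0,0,0,0]],
  ],
)

```text
clock: 28.25
tool_pos: [0.6027, 0.2702, 0.1306]
orientation: [-146.6, 89.9, 22.6]
force: [-6.7, -0.6, 15.0]
opening: 0.0002
```

```bash
cat >> h.py <<'E'
def prof(n=8):
    H=np.array([559.8,58.5]);a=np.radians(79.3);yv=np.array([np.cos(a),np.sin(a)]);xv=np.array([yv[1],-yv[0]])
    im,d=avg("side",n);P=cloud("side",d)*1000
    q=np.dstack([(P[...,:2]-H)@xv,(P[...,:2]-H)@yv,P[...,2]-92])
    for lo in range(30,240,6):
        k=q[(abs(q[...,0]-2)<6)&(q[...,1]>=lo)&(q[...,1]<lo+6)&(q[...,2]<150)&(q[...,2]>-30)]
        if len(k): print(lo,len(k),np.percentile(k[:,2],[10,50,90]).round(1),end=' | ')
    print()
E
python3 - <<'E'
from h import *
prof()
print(get_obs()["clock"],get_obs()["force"].round(1))
E
```

```text
30 15 [24.2 27.2 33. ] | 36 15 [32.3 36.9 42.8] | 42 12 [26.8 39.3 47.7] | 48 2 [32.8 35.2 37.6] | 54 1 [32. 32. 32.] | 60 5 [25.7 30.4 31.5] | 66 2 [30.3 30.4 30.4] | 72 8 [24.5 30.3 30.8] | 78 2 [29.2 29.6 30. ] | 84 5 [ 5.5 29.9 32.2] | 90 31 [-8.9 28.5 37.4] | 96 9 [-8.6 -7.7 38.3] | 102 7 [-8.2 37.2 38.3] | 108 7 [-7.5 16.3 35.8] | 114 1 [-8.7 -8.7 -8.7] | 132 2 [-4.4 10.3 24.9] | 138 1 [-8. -8. -8.] | 144 2 [-3.8 12.2 28.2] | 150 5 [31.  33.3 34.2] | 156 8 [28.  33.3 34.8] | 162 10 [35.4 37.  38.9] | 168 6 [39.  39.4 40.2] | 174 18 [ 40.4 117.  125.7] | 180 15 [ 39.5 117.  124.9] | 186 27 [ 89.6 139.6 148. ] | 192 15 [ 39.6 131.7 140.8] | 198 7 [40.1 41.3 64.6] | 204 64 [46.2 66.9 88.5] | 210 7 [75.7 87.7 96.3] | 216 2 [86.1 86.2 86.4] | 222 5 [ 85.5 108.4 112.9] | 
28.65 [-6.4 -0.5 16.6]
```

move_arm(
  commands=[
    [[0.1,0,0,0],[0,0,0,0]],
  ],
)

```text
clock: 28.85
tool_pos: [0.6027, 0.2702, 0.1301]
orientation: [-146.2, 89.8, 22.9]
force: [-6.9, -1.3, 18.1]
opening: 0.0003
```

move_arm(
  commands=[
    [[0.1,0,0,0],[0,0,0,0]],
  ],
)

```text
clock: 29.05
tool_pos: [0.6028, 0.2703, 0.1297]
orientation: [-147.3, 89.8, 21.9]
force: [-10.1, -1.4, 21.9]
opening: 0.0006
```

move_arm(
  commands=[
    [[-0.3,0,0,0],[-0.3,0,0,0],[0,0,0,0]],
  ],
)

```text
clock: 29.35
tool_pos: [0.6025, 0.2701, 0.1327]
orientation: [-128.1, 89.9, 41.0]
force: [-0.5, 0.2, 2.8]
opening: 0.0
```

move_arm(
  commands=[
    [[-0.4,0,0,0],[-0.5,0,0,0],[-1,0,0,0],[-2,0,0,0],[0,0,0,0]],
  ],
)

```text
clock: 29.85
tool_pos: [0.6038, 0.2706, 0.1745]
orientation: [-141.7, 89.7, 27.4]
force: [0.3, -0.3, -0.0]
opening: 0.0007
```

Run:
```python
from h import *
prof()
print(get_obs()["clock"],get_obs()["force"].round(1),get_obs()["tool_pos"])
```

```text
30 15 [24.9 29.  33. ] | 36 14 [28.8 35.1 39.1] | 42 11 [26.9 37.9 43.8] | 48 4 [33.8 42.2 46.9] | 54 2 [32.  32.2 32.3] | 60 4 [25.5 29.4 31.4] | 66 5 [30.5 31.4 31.5] | 72 5 [23.9 29.7 30.8] | 78 3 [29.4 29.8 30. ] | 84 5 [29.1 29.7 31.8] | 90 32 [-10.3  27.2  37.2] | 96 9 [-8.3 37.4 38.1] | 102 9 [-8.8 23.4 37.8] | 108 4 [-8.4 13.9 37.3] | 114 2 [-9.2 -8.8 -8.4] | 132 3 [-1.8 27.  28.3] | 138 1 [-8.3 -8.3 -8.3] | 144 1 [-8.8 -8.8 -8.8] | 150 7 [30.3 32.6 34.3] | 156 8 [34.  35.7 37.8] | 162 8 [35.8 38.3 40.5] | 168 4 [39.3 40.  41.1] | 174 4 [39.4 40.8 41.5] | 180 5 [39.5 40.6 40.9] | 186 5 [40.4 41.7 42. ] | 192 3 [40.3 41.3 41.5] | 198 12 [ 40.7  68.  135.6] | 204 61 [ 83.5 104.3 128. ] | 210 10 [ 41.6  89.9 106.8] | 216 11 [ 41.8 126.2 136.4] | 222 2 [41.8 42.  42.3] | 228 6 [41.7 42.7 96.1] | 234 2 [41.3 41.9 42.6] | 
30.25 [-0.2  0.4 -0.7] [0.60198906 0.26967765 0.17057446]
```

move_arm(
  commands=[
    [[-4,0,0,0],[-4,0,0,0],[-4,0,0,0],[0,-1.6,3.5,0],[0,-1.6,3.5,0],[0,-1.6,3.5,0],[0,-1.6,3.5,0],[0,-1.6,3.5,0]],
  ],
)

```text
clock: 31.05
tool_pos: [0.4441, 0.382, 0.291]
orientation: [67.2, 90.0, -123.7]
force: [-0.9, -0.0, 0.9]
opening: 0.0001
```

move_arm(
  commands=[
    [[0,-1.6,3.5,0],[0,-1.6,3.5,0],[0,-1.6,3.5,0],[0,0,0,0],[0,0,0,0]],
  ],
)

```text
clock: 31.55
tool_pos: [0.3507, 0.4489, 0.291]
orientation: [89.6, 90.0, -101.1]
force: [0.6, -1.1, -0.6]
opening: 0.0008
```

Run:
```python
from h import *
im,d=avg("side",6); t,dt=avg("top",6); np.savez("fin.npz",im=im,d=d,t=t,dt=dt)
a=cv2.resize(im[150:265,205:305],(400,460),interpolation=2);b=cv2.resize(t[175:265,180:310],(400,277),interpolation=2)
o=np.zeros((460,800,3));o[:,:400]=a;o[:277,400:]=b
cv2.imwrite("pics/c9.png",np.clip(o[:,:,::-1]*1.4,0,255).astype(np.uint8))
H=np.array([559.8,58.5]);A=np.radians(79.3);yv=np.array([np.cos(A),np.sin(A)]);xv=np.array([yv[1],-yv[0]])
for n,dd in(("side",d),("top",dt)):
    P=cloud(n,dd)*1000;q=np.dstack([(P[...,:2]-H)@xv,(P[...,:2]-H)@yv,P[...,2]-92])
    print(n)
    for lo in range(-50,240,6):
        k=q[(abs(q[...,0]-1.5)<6)&(q[...,1]>=lo)&(q[...,1]<lo+6)&(q[...,2]<150)&(q[...,2]>-30)]
        if len(k): print(lo,len(k),np.percentile(k[:,2],[10,50,90]).round(1),end=' | ')
    s=q[(abs(q[...,0])<26)&(q[...,1]>-60)&(q[...,1]<-20)&(q[...,2]>4)&(q[...,2]<18)];print("\nend face y",np.median(s[:,1]).round(1),len(s))
print(get_obs()["clock"],get_obs()["tool_pos"])
```

```text
side
-50 49 [-2.1  9.8 21.1] | -44 15 [22.9 27.  30.3] | -38 7 [27.  30.4 31. ] | -32 3 [24.5 29.1 32. ] | -26 9 [24.8 27.2 30.8] | -20 9 [23.  30.3 31.4] | -14 2 [23.9 26.8 29.6] | -8 9 [24.7 30.  31. ] | -2 5 [26.1 30.3 31.6] | 4 3 [22.4 23.7 28. ] | 10 10 [26.3 28.8 30.6] | 16 4 [25.6 29.7 30.9] | 22 3 [24.3 30.1 30.5] | 28 3 [26.2 27.8 27.8] | 34 17 [25.7 31.7 36.8] | 40 15 [32.5 38.1 46.7] | 46 5 [28.3 31.6 42.3] | 52 1 [32.4 32.4 32.4] | 58 5 [26.5 31.4 31.8] | 64 2 [29.7 30.4 31.1] | 70 3 [30.1 30.9 31. ] | 76 7 [24.  30.1 30.9] | 82 5 [ 5.6 29.7 30.1] | 88 23 [-8.4 29.8 38.1] | 94 15 [-8.4 15.3 38.9] | 100 9 [-8.2 23.3 38.5] | 106 6 [-8.6 -7.5 36.4] | 112 1 [-8.4 -8.4 -8.4] | 118 1 [-8.1 -8.1 -8.1] | 130 2 [28.4 28.7 29. ] | 136 1 [-9.5 -9.5 -9.5] | 142 2 [-4.5 12.3 29. ] | 148 8 [18.8 33.5 35. ] | 154 6 [32.4 35.8 37.2] | 160 8 [34.7 37.3 38.8] | 166 5 [39.5 40.4 40.7] | 172 4 [39.3 40.1 40.9] | 178 5 [39.7 40.3 40.9] | 184 5 [39.9 41.6 42. ] | 190 4 [40.4 41.  42.6] | 196 7 [40.7 42.2 42.7] | 202 1 [43.4 43.4 43.4] | 208 5 [40.2 41.8 42. ] | 214 5 [41.3 41.7 43.5] | 220 4 [
[... 790 characters left out ...]
.4 37.3] | 112 4 [15.8 17.2 30.8] | 118 11 [-9.4 -8.1 21.7] | 124 12 [-10.   -8.3  18.3] | 130 13 [-9.5 -7.8 13.9] | 136 12 [-10.7  -7.1  11.9] | 142 10 [-10.6  -9.3  -8.3] | 148 7 [-22.8 -13.   -9.8] | 154 20 [-22.   33.2  34.8] | 160 15 [34.7 37.  39.6] | 166 13 [38.1 38.9 40.6] | 172 14 [37.8 39.5 40.4] | 178 13 [38.2 39.7 41.3] | 184 14 [38.3 40.1 41.2] | 190 12 [39.6 40.4 41.5] | 196 13 [39.  40.8 41.3] | 202 13 [38.9 40.1 41.3] | 208 14 [38.6 40.1 41.7] | 214 12 [39.9 41.3 42. ] | 220 14 [40.2 41.3 42.9] | 226 12 [40.5 41.6 42.5] | 232 14 [39.8 40.8 42.2] | 238 1 [36.7 36.7 36.7] | 
end face y nan 0
32.15 [0.35161589 0.44827389 0.29116877]
  return _methods._mean(a, axis=axis, dtype=dtype,
  ret = ret.dtype.type(ret / rcount)
```

View pics/c9.png

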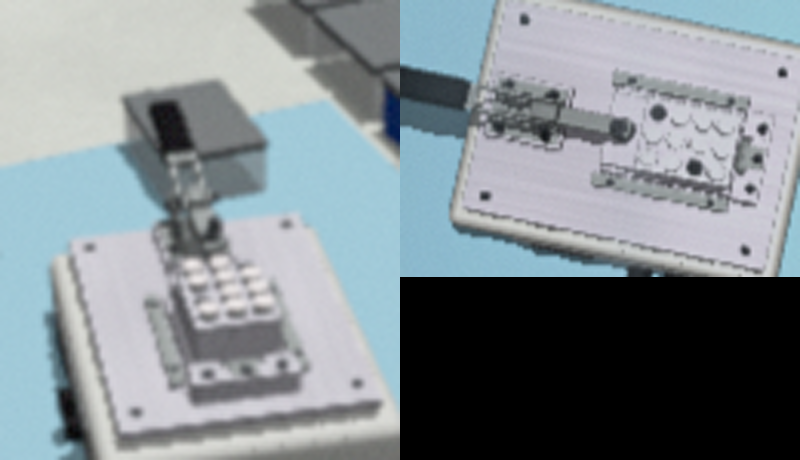

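The last picture shows the block home between the rails with its toe under the lip. The bar is level with the pad on the ledge at crop (622,128), and the handle is down and level. The arm is clear, so I'll hand the job in.

```bash
python3 -c "
from h import *
print(close_job())"
```

```text
the job is handed in; nothing more can be done
None
```

The tube block is loaded, slid home and clamped, and I handed the job in after about 32 s of robot time. No verdict was reported.

- **Loading and sliding:** I gripped the block across its 56 mm and set it down about 15 mm short of home, pressing at most about 16 N on the platform. The clip took up to about 11 N to slide past. The block then stopped moving, and I confirmed the stop at 26 N (limit 40 N).
- **Clamping:** I closed the fingers and followed the handle down the given path. The resistance rose and then faded to zero. I pressed it onto its stop with 22 N vertically, about 24 N in total (limit 30 N), and backed away.
- **Last checks:**
  - The tube section's end face reads −46 mm in nest axes, which is fully home.
  - The pad lies on the ledge about 43 mm from the block's centre.
  - The holding bar is level, and the handle is within about 2° of level.
  - The handle stayed down after release, and the arm is clear of everything.
- **What disagreed:**
  - The resistance near dead centre peaked at only about 6 N, not the 12 N described.
  - The stop gave about 3.5 mm under 22 N, so it was softer than a hard stop.
  - I judged the handle to be over centre because the force faded to zero before the stop, the push went well past 12 N, and the handle stayed down. I did not test it by lifting.
- **Other items on the bench:** I felt no contact with any of them, but I did not measure their positions again at the end.

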